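Set a stand leg to its length mark and close the cam lever while holding it

ROBOT

A 7-joint arm with a two-finger parallel gripper is mounted at the origin on a cart in front of the work surface, level with it; the furniture and walls round the work are solid. World frame = base frame: x ahead of the robot, y to its left, z up, the work surface at z = 0. Lengths are in m, angles in rad, forces in N, time in s.
With the tool pointing down it reaches from about 0.4 to 0.875 m from the base axis. Payload 19.3 kg.
Tool frame: the origin (TCP) lies midway between the tips of the shut fingers; the grasp point (between the pads) lies 19 mm behind it (manip.tcp_to_grasp is the distance from the TCP to the grasp point, in m); z points along the fingers, y is the line along which they close (so a half turn about z gives the same grasp; the last joint's range is limited). The gripper opens to 85 mm and grips with 20 to 120 N. Pads are 22 mm wide; open, the fingers measure 114 mm over their backs; the gripper's body (76 mm by 85 mm) begins 54 mm behind the grasp point. The pads swing forward as they close: fully open they stand 13 mm farther back than shut.
Start: joints at [-1.221, 0.521, -0.036, 1.599, 0.021, 1.021, -0.113], TCP at [0.255, 0.571, 0.231] pointing down, gripper open.
Joint ranges: [-2.91, 2.91], [-0.3, 2.13], [-1.5, 1.42], [0.17, 2.43], [-1.26, 4.41], [0.16, 1.93], [-2.52, 2.52]. Speed limits (rad/s): [1.89, 1.89, 2.39, 2.39, 3.01, 3.01, 3.01].

INTERFACE

Orientations are given as a unit quaternion [x, y, z, w].
In Python, from rig import manip, viewer gives the robot as it stands. The module is installed in compiled form; this text tells all that it offers.
- The arm moves only by the tool jog_arm, never from a script. Its argument "targets" is a list that holds one entry, the list of rows, each a list of 5 numbers: the shift along the tool's x, y, z in units of 600 mm (1.0 is 600 mm), then the turn about the tool's z in units of 120 degrees (1.0 is 120 degrees), then the closure, from -1 (fully open) to 1 (shut). In form: [[[dx, dy, dz, twist, fingers], ...]]. A call has exactly 10 rows; each row is the pose to reach, as a shift and turn from the pose commanded when the call began, along the tool's axes at that moment; what a row does not reach only later rows make up. A row lasts 1/12 s, in which the tool goes at most 41.7 mm and 7.16 degrees, less where a joint would pass 70% of its speed; a pose out of reach is approached as far as the arm can. A call with a number of a shift or a turn outside -1 to 1 is refused whole. A call with a gripper value outside its range is refused whole. The fingers move at their own pace and stop on an object; "newtons" is the grip in N (left out, the last holds). Time passes only in rows, so rows that repeat a pose let the fingers close, or fill a call up. It gives the time, the measured TCP pose, the force, the opening and the grip force at its end, in the units of the state.
- manip.get_state(): the state, without advancing time (a new reading comes with each control period).
- viewer.capture(name): name is "scene" or "top"; returns the picture (480x640x3 uint8, red, green, blue); there is no depth.
- viewer.camera_params(name): a dict with "mtx" (3x3 intrinsics, pixels), "cam_to_world" (4x4, takes a point from camera to world coordinates). Camera axes: x right, y down, z forward; pixel columns grow to the right and rows downward; lengths in m; the calibration is good to about 2 mm. A picture is of the moment at which its call begins. camera_params takes no time and is no camera call.
- manip.job_done(): hands the job in; it is judged then, once.
The state is a dict: "time": time; "joint_positions": joint angles; "dq": joint speeds; "tau": joint torques, N m; "tool_pos": TCP position; "eef_rot": TCP orientation; "contact_force": force on the tool from outside, world axes, zero at the start; "torque": the same for the moment, N m; "gripper_width": finger opening in m; "grasp_force": force on a finger pad.
Only numpy, scipy, OpenCV 4.12 (cv2) and the standard library are available. Lean on these libraries where they do the work, as an engineer would, in place of code of your own. Each camera call takes 0.05 s, during which the arm holds its last target. There are 200 camera calls.

TASK

Draw the spring-loaded stand leg out of its tube by its foot bar until the end of the bar stands opposite the tip of the pointer. Holding it at that mark all the while, swing the cam lever fully closed, so that it lies parallel to the leg against its stop. The cam does not carry the leg until I have tightened its nut, so finish while still holding the leg at the mark, and leave the pointer and the other things on the bench alone.

Things in the scene. Friction and masses are not known exactly. Their poses are not given: they have to be found in the camera images.
- jig: Fixed bench jig with the outer tube (30 mm square) of a stand leg. Origin: on the bench under the tube's mouth, on the leg's centre line; z up. The leg slides out along the jig's -x; the tube runs back to x = +114 mm. A grey collar (x -15 to 15 mm, y -65 to 25, 56 high) sits at the mouth with the cam post at x 0, y -50. The pointer's rail (12 mm high) lies at y = +122, x -195 to 5.
- leg: Steel 20 mm square leg (top at z = 45 mm) with a T foot: an upright bar 12 mm thick along x, 190 wide along y, z 45 to 85. Origin: on the bench under the bar's middle, axes as the jig's. The bar stands at jig x -85 mm when in, slides out to -180. A spring pulls it back in (3 N when in, 6 N at the mark). Take or hook the bar from above anywhere along it; unclamped fingers slide along it.
- foot_bar (a point): Middle of the upper edge of the foot bar (bar centre in x and y, z = 85 mm), axes parallel to the jig's.
- lever (a joint): Cam lever: round handle turning level about the cam post (jig x 0, y -50 mm), 225 mm long, 15 mm thick, centre 98 mm above the bench, so 5 mm clear above the foot bar: fingers astride the bar push it sideways. 0 = open, along jig (-0.91, 0.41), across the bar; 0.419 rad = closed on its stop, along jig -x; its end moves to -y. Starts 0 to 0.06; needs about 2 N; stays where left.
- lever_tip (a point): Outer end of the cam lever's handle, on its centre line, 225 mm from the axis, 98 mm above the bench.
- pointer_tip (a point): Sharp tip of the small steel pointer that marks the length, 58 mm above the bench, pointing along jig -y, 5 mm from the bar's +y end when level with it; axes as the jig's. The mark is met when the bar's centre has the tip's jig x. Its block (22 by 24 mm, post 63 high, jig y 110 to 134) is set at jig x -125 to -153 mm, differently each time; a push over 5 N shifts it.
- tape_measure: Yellow and black tape measure, 43x98x66 mm, a bystander; origin under its centre.
- sanding_block: Brown cork sanding block, 62x104x30 mm, a bystander; origin under its centre.
- caulk_tube: White tube lying on the bench, 25x100x25 mm, a bystander; origin under its centre.

How it is judged:
On the way, in this order (a step that is already met when the one before it is completed fails the run):
1. the leg is held at the length mark (within 5 mm) with the cam lever still open (x of foot_bar in the frame of pointer_tip between -0.005 and 0.005 m and contact force between the fingers and leg above 1.5 N and value of joint lever below 0.13 rad), for 0.2 s.
2. the cam lever is closed while the leg is held at the mark (x of foot_bar in the frame of pointer_tip between -0.005 and 0.005 m and contact force between the fingers and leg above 1.5 N and value of joint lever above 0.375 rad), for 0.2 s.
At the end, for the whole second after the job is handed in: The fingers still hold the leg (over 1.5 N) at rest with the foot bar's centre within 5 mm of the pointer tip along the leg, the cam lever is closed (over 0.375 of 0.419 rad), and the pointer is where it was (within 4 mm) (all of step 2 and linear speed of leg below 0.01 m/s and distance of pointer_tip from where it was at the start of the episode below 0.004 m); the arm keeps its last pose, push and grip.
It fails at once if the cam lever is closed (over 0.21 rad) while the leg is more than 10 mm off the mark (value of joint lever above 0.21 rad and (x of foot_bar in the frame of pointer_tip above 0.01 m or x of foot_bar in the frame of pointer_tip below -0.01 m)).
It fails at once if the pointer is shifted by more than 4 mm (distance of pointer_tip from where it was at the start of the episode above 0.004 m).
It fails at once if a bystander is moved by more than 30 mm (distance of any of tape_measure, sanding_block, caulk_tube from where it was at the start of the episode above 0.03 m).
It also fails if it takes over 48 s, if anything falls off the work surface, if the arm or the gripper's body presses on something with over 40 N, if the wrist force passes 120 N, or if a joint passes its speed limit or range.

## Working session

There is one attempt and no reset: what is moved stays moved. The work goes in short steps, Python scripts to look and compute and a tool call to move; the robot and the scene stay as the last step left them, time stands still between calls to the robot, and variables do not carry over. Pictures are saved under pics/ and viewed, at most 10 in all, crops included, and the job is handed in when it is done.

Besides the shell and the picture viewer there is one more tool, called after "Emit:" as name([rows], argument=value, ...), one row to a line, values as JSON. jog_arm: Moves the arm, as the interface text tells. Shifts and turns lie within -1 to 1; 1 stands for 600 mm of shift or 120 degrees of turn. Its arguments: {"type":"object","properties":{"targets":{"type":"array","items":{"type":"array","items":{"type":"array","items":{"type":"number","minimum":-1,"maximum":1}}}},"newtons":{"type":"number"}},"required":["targets"]}

```bash
mkdir -p pics; python3 - <<'E'
from rig import manip, viewer
import cv2, numpy as np
np.set_printoptions(precision=4,suppress=True)
for n in("scene","top"):
    cv2.imwrite(f"pics/{n}0.png",viewer.capture(n)[...,::-1]); p=viewer.camera_params(n); print(n,p["mtx"],p["cam_to_world"])
s=manip.get_state()
print({k:np.round(v,4) for k,v in s.items()}, manip.tcp_to_grasp)
E
```

```text
scene [[484.7216   0.     318.2562]
 [  0.     484.7216 239.1088]
 [  0.       0.       1.    ]] [[ 0.7092 -0.3673  0.6017 -0.1887]
 [-0.7046 -0.3967  0.5883 -0.7584]
 [ 0.0226 -0.8412 -0.5402  0.7226]
 [ 0.      0.      0.      1.    ]]
top [[529.1594   0.     318.2092]
 [  0.     529.1594 239.4364]
 [  0.       0.       1.    ]] [[ 0.02   -0.992   0.1247  0.37  ]
 [-0.9997 -0.0185  0.0134 -0.0945]
 [-0.011  -0.1249 -0.9921  1.231 ]
 [ 0.      0.      0.      1.    ]]
{'time': np.float64(0.1), 'joint_positions': array([-1.2212,  0.5219, -0.0363,  1.5999,  0.0212,  1.0211, -0.1128]), 'dq': array([-0.    , -0.0008, -0.0004, -0.0027,  0.0004, -0.0008, -0.0004]), 'tau': array([  0.0032, -92.848 ,   1.9837, -37.053 ,   0.0181,   0.0053,
         0.    ]), 'tool_pos': array([0.2547, 0.5705, 0.2308]), 'eef_rot': array([ 0.2084,  0.978 , -0.0005, -0.0001]), 'contact_force': array([ 0.8017,  0.3722, -0.7109]), 'torque': array([-0.0605,  0.0253, -0.0834]), 'grasp_force': np.float64(0.0), 'gripper_width': np.float64(0.0855)} 0.0187
```

View pics/top0.png

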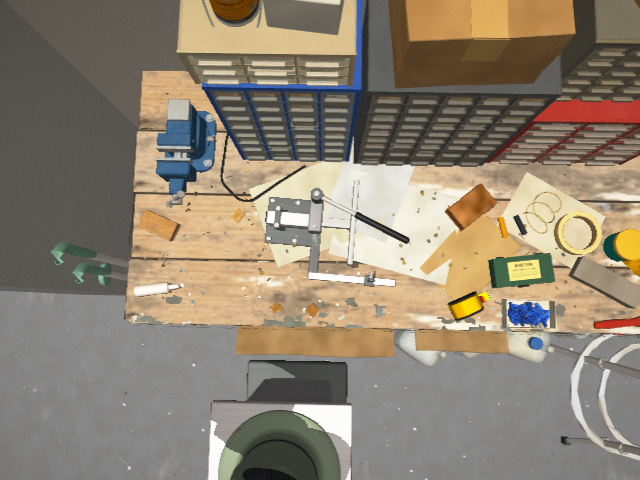

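View pics/scene0.png

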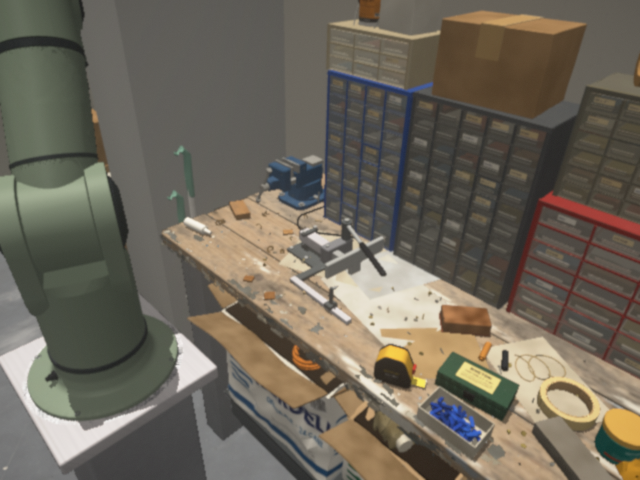

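The top view shows the jig's plate and tube at (290,218), the collar at (315,215), the bar as a vertical strip at x≈355 (rows 180–265), the lever from (318,195) to (408,241), and the pointer block at (371,279) on its rail (310–395, 278). The leg slides to image right. The scene view agrees, and the bystanders are clear of the jig. I'll zoom in next.

```bash
python3 - <<'E'
import cv2
a=cv2.imread("pics/top0.png")[170:300,255:425]; cv2.imwrite("pics/topz.png",cv2.resize(a,None,fx=4.5,fy=4.5,interpolation=cv2.INTER_CUBIC))
a=cv2.imread("pics/scene0.png")[210:330,280:400]; cv2.imwrite("pics/scz.png",cv2.resize(a,None,fx=5,fy=5,interpolation=cv2.INTER_CUBIC))
E
```

```text
(no output)
```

View pics/topz.png

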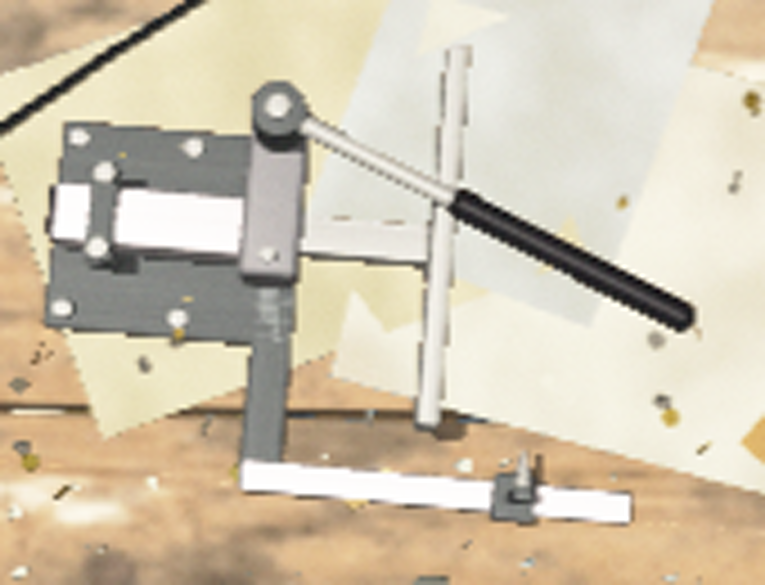

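View pics/scz.png

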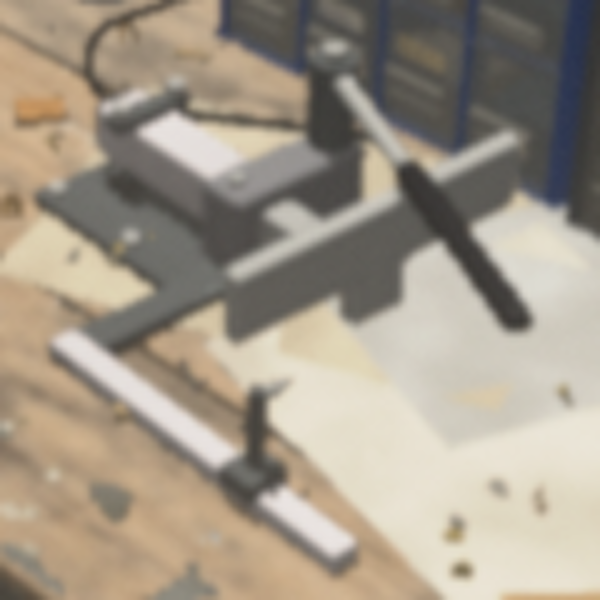

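Top crop:
- The bar's upper edge runs from (459,48) to (428,425).
- The rail runs from (242,475) to (632,507).
- The pointer tip is at (524,455) and the post at (522,490).
- The cam post is at (278,104) and the lever end at (690,318).

Scene crop: the pointer tip is at (288,381) and the lever end at (520,322).

```bash
cat > h.py <<'E'
import numpy as np, cv2
from rig import manip, viewer
np.set_printoptions(precision=4,suppress=True)
def ray(n,p):
    c=viewer.camera_params(n); R=c["cam_to_world"]; d=R[:3,:3]@np.linalg.solve(c["mtx"],[*p,1]); return R[:3,3],d
def onz(n,p,z):
    o,d=ray(n,p); return o+d*(z-o[2])/d[2]
def tri(p,q):
    o,d=ray("top",p); a,b=ray("scene",q); s=np.linalg.lstsq(np.c_[d,-b],a-o,rcond=None)[0]
    P,Q=o+s[0]*d,a+s[1]*b; return (P+Q)/2,np.linalg.norm(P-Q)
T=lambda u,v:((u+.5)/4.5-.5+255,(v+.5)/4.5-.5+170)
S=lambda u,v:((u+.5)/5-.5+280,(v+.5)/5-.5+210)
E
python3 - <<'E'
from h import *
t=lambda u,v,z:onz("top",T(u,v),z)
b1,b2=t(459,48,.085),t(428,425,.085); print("bar",b1,b2,np.linalg.norm(b1-b2))
r1,r2=t(242,475,.012),t(632,507,.012); print("rail",r1,r2,np.linalg.norm(r1-r2))
g=lambda a:np.degrees(np.arctan2(a[1],a[0]))
print("ang bar",g(b2-b1),"rail",g(r1-r2))
tip=t(524,455,.058); print("tip",tip, tri(T(524,455),S(288,381)))
le=t(690,318,.098); print("lev",le,tri(T(690,318),S(520,322)))
post=t(278,104,.105); print("post",post, np.linalg.norm((le-post)[:2]),g(le-post))
# rail mask
im=cv2.imread("pics/top0.png"); h=im.min(2); m=(h>205).astype(np.uint8)
m[:265]=0;m[295:]=0;m[:,:305]=0;m[:,400:]=0
c=max(cv2.findContours(m,0,2)[0],key=cv2.contourArea); print(cv2.minAreaRect(np.vstack([x for x in cv2.findContours(m,0,2)[0] if cv2.contourArea(x)>20])))
vx=cv2.fitLine(np.argwhere(m)[:,::-1].astype(np.float32),cv2.DIST_HUBER,0,.01,.01).ravel()
p,q=onz("top",vx[2:]-30*vx[:2],.012),onz("top",vx[2:]+30*vx[:2],.012); print("rail ang",g(p-q))
E
```

```text
bar [ 0.6475 -0.1613  0.085 ] [ 0.4615 -0.1484  0.085 ] 0.18644579339319878
rail [ 0.4399 -0.0571  0.012 ] [ 0.4274 -0.2563  0.012 ] 0.19966229897042242
ang bar 176.03343920409185 rail 86.42318969014701
tip [ 0.4498 -0.1971  0.058 ] (array([ 0.4497, -0.1971,  0.0562]), np.float64(0.00040930329855174726))
lev [ 0.5142 -0.2725  0.098 ] (array([ 0.5139, -0.2722,  0.0971]), np.float64(0.0009752833283835419))
post [ 0.6136 -0.0733  0.105 ] 0.22259233738831655 -116.51807485479071
((354.0, 275.0), (20.0, 90.0), 90.0)
rail ang 88.72385320406563
```

Emit:
jog_arm([
  [[-0.469, -0.375, 0, -0.169, 0.3], [-0.469, -0.375, 0, -0.169, 0.3], [-0.469, -0.375, 0, -0.169, 0.3], [-0.469, -0.375, 0, -0.169, 0.3], [-0.469, -0.375, 0, -0.169, 0.3], [-0.469, -0.375, 0, -0.169, 0.3], [-0.469, -0.375, 0, -0.169, 0.3], [-0.469, -0.375, 0, -0.169, 0.3], [-0.469, -0.375, 0, -0.169, 0.3], [-0.469, -0.375, 0, -0.169, 0.3]],
], newtons=20)

```text
time: 0.93
tool_pos: [0.4224, 0.245, 0.2313]
eef_rot: [0.036, 0.999, -0.001, 0.0]
contact_force: [0.2, -0.6, 0.4]
gripper_width: 0.03
grasp_force: 0.0
```

Emit:
jog_arm([
  [[-0.1785, -0.649, 0, 0, 0.3], [-0.1785, -0.649, 0, 0, 0.3], [-0.1785, -0.649, 0, 0, 0.3], [-0.1785, -0.649, 0, 0, 0.3], [-0.1785, -0.649, 0, 0, 0.3], [-0.1785, -0.649, 0, 0, 0.3], [-0.1785, -0.649, 0, 0, 0.3], [-0.1785, -0.649, 0, 0, 0.3], [-0.1785, -0.649, 0, 0, 0.3], [-0.1785, -0.649, 0, 0, 0.3]],
])

```text
time: 1.77
tool_pos: [0.5011, -0.1488, 0.2313]
eef_rot: [0.034, 0.999, -0.0, 0.0]
contact_force: [-0.3, -0.7, -0.5]
gripper_width: 0.0303
grasp_force: 0.0
```

Emit:
jog_arm([
  [[0, 0, 0.1, 0, 0.3], [0, 0, 0.1, 0, 0.3], [0, 0, 0.1, 0, 0.3], [0, 0, 0.1, 0, 0.3], [0, 0, 0.1, 0, 0.3], [0, 0, 0.1, 0, 0.3], [0, 0, 0.1, 0, 0.3], [0, 0, 0.1, 0, 0.3], [0, 0, 0.1, 0, 0.3], [0, 0, 0.1, 0, 0.3]],
])

```text
time: 2.6
tool_pos: [0.5014, -0.145, 0.1717]
eef_rot: [0.033, 0.999, -0.0, 0.0]
contact_force: [-0.1, -0.3, -0.4]
gripper_width: 0.0299
grasp_force: 0.0
```

```bash
python3 - <<'E'
from h import *
a=cv2.resize(viewer.capture("top")[170:300,255:425,::-1],None,fx=3,fy=3,interpolation=2)
b=cv2.resize(viewer.capture("scene")[190:330,270:400,::-1],(362,390),interpolation=2)
cv2.imwrite("pics/a1.png",cv2.hconcat([a[:, :430],b][0:1]+[b]) if a.shape[0]==b.shape[0] else a)
E
```

```text
(no output)
```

View pics/a1.png

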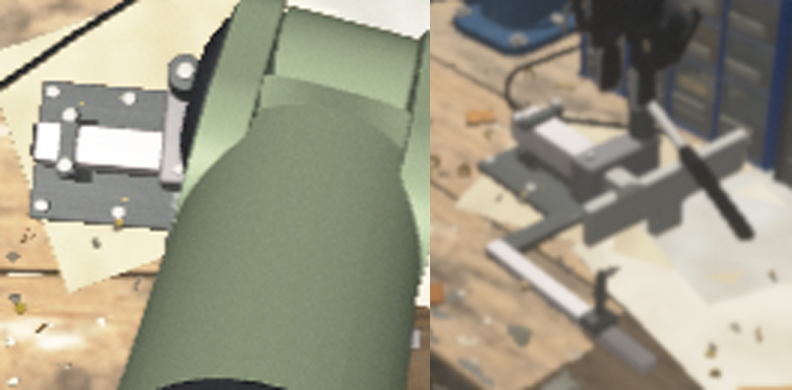

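The top view is blocked by the arm. The scene view shows the fingers above the bar, on the near side of the lever, with the pointer untouched at (605,280). I'll widen the opening a little and come down just short of the bar.

Emit:
jog_arm([
  [[0, -0.01, 0.11, 0, 0.1], [0, -0.01, 0.11, 0, 0.1], [0, -0.01, 0.11, 0, 0.1], [0, -0.01, 0.11, 0, 0.1], [0, -0.01, 0.11, 0, 0.1], [0, -0.01, 0.11, 0, 0.1], [0, -0.01, 0.11, 0, 0.1], [0, -0.01, 0.11, 0, 0.1], [0, -0.01, 0.11, 0, 0.1], [0, -0.01, 0.11, 0, 0.1]],
])

```text
time: 3.53
tool_pos: [0.501, -0.151, 0.1057]
eef_rot: [0.033, 0.999, -0.0, 0.0]
contact_force: [-1.0, 0.4, -0.0]
gripper_width: 0.0385
grasp_force: 0.0
```

Emit:
jog_arm([
  [[0, 0, 0.02, 0, 0.1], [0, 0, 0.04, 0, 0.1], [0, 0, 0.06, 0, 0.1], [0, 0, 0.073, 0, 0.1], [0, 0, 0.073, 0, 0.1], [0, 0, 0.073, 0, 0.1], [0, 0, 0.073, 0, 0.1], [0, 0, 0.073, 0, 0.1], [0, 0, 0.073, 0, 0.1], [0, 0, 0.073, 0, 0.1]],
])

```text
time: 4.37
tool_pos: [0.501, -0.1511, 0.0619]
eef_rot: [0.033, 0.999, -0.0, 0.0]
contact_force: [-0.2, -1.1, 0.3]
gripper_width: 0.0383
grasp_force: 0.0
```

```bash
python3 - <<'E'
from h import *
b=cv2.resize(viewer.capture("scene")[210:330,280:400,::-1],None,fx=5,fy=5,interpolation=2)
cv2.imwrite("pics/a2.png",b)
E
```

```text
(no output)
```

View pics/a2.png

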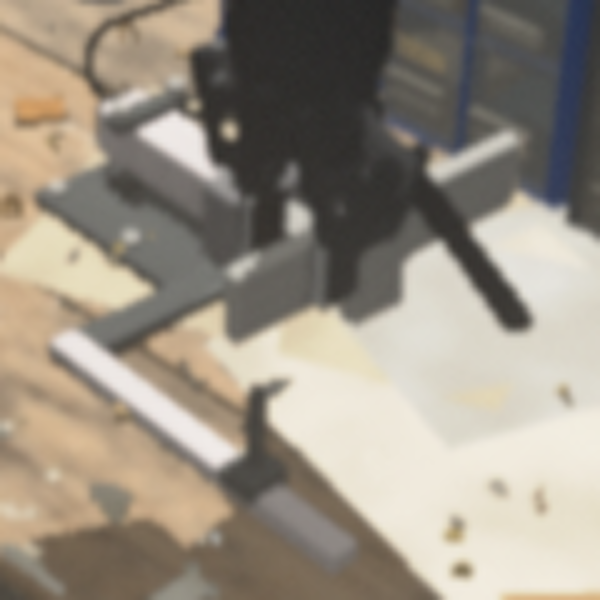

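The fingers stand astride the bar on the +y side of the lever, with the bar between them at (300,250). Next I narrow the opening to about 20 mm and pull slowly.

Emit:
jog_arm([
  [[0, 0, 0, 0, 0.54], [0, 0, 0, 0, 0.54], [0, -0.01, 0, 0, 0.54], [0, -0.02, 0, 0, 0.54], [0, -0.03, 0, 0, 0.54], [0, -0.04, 0, 0, 0.54], [0, -0.05, 0, 0, 0.54], [0, -0.06, 0, 0, 0.54], [0, -0.06, 0, 0, 0.54], [0, -0.06, 0, 0, 0.54]],
])

```text
time: 5.25
tool_pos: [0.4984, -0.1874, 0.0615]
eef_rot: [0.033, 0.999, 0.0, 0.0]
contact_force: [0.0, 4.4, 1.9]
gripper_width: 0.0198
grasp_force: 2.2
```

```bash
python3 - <<'E'
from h import *
b=cv2.resize(viewer.capture("scene")[210:330,280:400,::-1],None,fx=5,fy=5,interpolation=2)
cv2.imwrite("pics/a3.png",b)
E
```

```text
(no output)
```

View pics/a3.png

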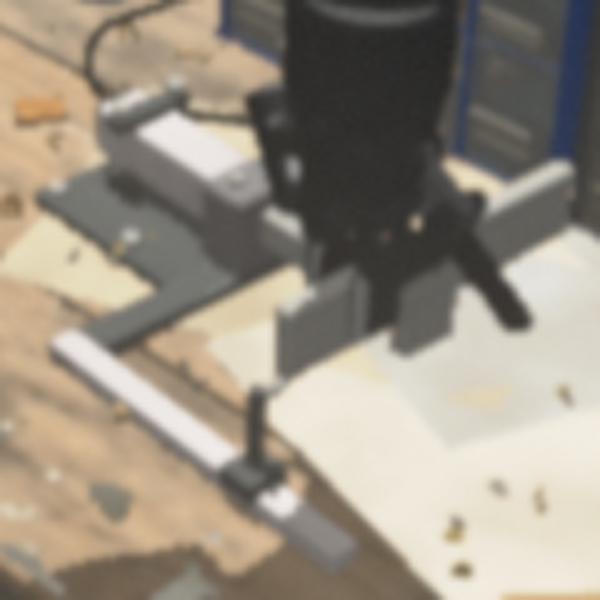

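The bar has come out with the fingers. Its near end is at (280,345), still short of the pointer tip at (288,381), and the lever is unmoved. About 16.7 mm remain.

Emit:
jog_arm([
  [[0, -0.006, 0, 0, 0.54], [0, -0.012, 0, 0, 0.54], [0, -0.018, 0, 0, 0.54], [0, -0.024, 0, 0, 0.54], [0, -0.028, 0, 0, 0.54], [0, -0.028, 0, 0, 0.54], [0, -0.028, 0, 0, 0.54], [0, -0.028, 0, 0, 0.54], [0, -0.028, 0, 0, 0.54], [0, -0.028, 0, 0, 0.54]],
])

```text
time: 6.13
tool_pos: [0.4973, -0.2031, 0.0615]
eef_rot: [0.033, 0.999, 0.0, -0.0]
contact_force: [0.7, 6.1, 2.4]
gripper_width: 0.0195
grasp_force: 2.6
```

```bash
python3 - <<'E'
from h import *
b=cv2.resize(viewer.capture("scene")[250:310,310:370,::-1],None,fx=10,fy=10,interpolation=2)
cv2.imwrite("pics/a4.png",b)
# expected pixels at mark from jig fit
o=np.array([.5617,-.070,0]);X=np.array([.0663,.9978,0]);Y=np.array([-.9978,.0663,0])
def pix(P):
    c=viewer.camera_params("scene");q=np.linalg.inv(c["cam_to_world"])@[*P,1];q=c["mtx"]@q[:3];q=q[:2]/q[2];return ((q-[310,250]+.5)*10-.5).round(0)
for x in(-.1342,-.1292):
  for dx in(-.006,.006):
    for z in(.045,.085): print(x,dx,z,pix(o+(x+dx)*X+.095*Y+[0,0,z]))
print("tip",pix(o-.1342*X+.1*Y+[0,0,.058]),pix([.4498,-.1971,.058]))
E
```

```text
-0.1342 -0.006 0.045 [321. 400.]
-0.1342 -0.006 0.085 [329. 256.]
-0.1342 0.006 0.045 [284. 374.]
-0.1342 0.006 0.085 [292. 231.]
-0.1292 -0.006 0.045 [305. 389.]
-0.1292 -0.006 0.085 [314. 246.]
-0.1292 0.006 0.045 [269. 363.]
-0.1292 0.006 0.085 [277. 221.]
tip [288. 350.] [278. 356.]
```

View pics/a4.png

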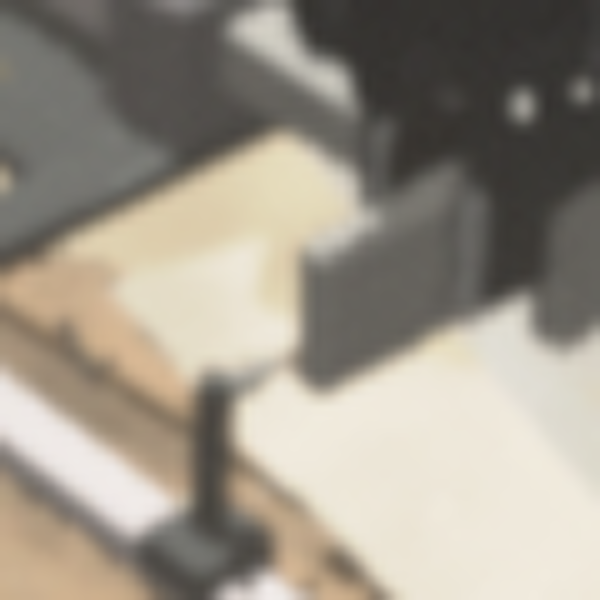

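The near end of the bar spans u≈303–322, with its lower corner at (322,390). The pointer tip is near (293,360), so the bar is close to the mark. I'll refine the tip and bar numerically.

```bash
python3 - <<'E'
from h import *
o=np.array([.5617,-.070,0]);X=np.array([.0663,.9978,0]);Y=np.array([-.9978,.0663,0])
J=lambda P:np.array([(P-o)@X,(P-o)@Y])*1000
U=lambda u,v:((u+.5)/10-.5+310,(v+.5)/10-.5+250)
for uv in[(293,360),(285,362),(255,372),(225,380)]: print("needle scene",J(onz("scene",U(*uv),.058)))
for uv in[(524,452),(524,470),(524,485)]: print("needle top",J(onz("top",T(*uv),.058)))
print("bar low -x",J(onz("scene",U(322,390),.045)),"top -x",J(onz("scene",U(320,258),.085)),"low +x",J(onz("scene",U(303,375),.045)),"top +x",J(onz("scene",U(305,250),.085)))
s=manip.get_state(); print("tcp",J(s["tool_pos"]),s["contact_force"])
g=cv2.imread("pics/top0.png",0); print(g[266:284,364:380])
E
```

```text
needle scene [-137.4611  101.6784]
needle scene [-136.8579  103.5358]
needle scene [-135.2543  111.0816]
needle scene [-133.1399  118.1071]
needle top [-134.1261  101.797 ]
needle top [-134.7801  110.6336]
needle top [-135.3242  117.9848]
bar low -x [-137.7757   92.28  ] top -x [-139.2823   96.9893] low +x [-131.1407   91.8855] top +x [-135.0801   97.5411]
tcp [-137.1221   55.3718] [0.3197 5.3385 2.1409]
[[177 176 176 177 180 178 172 170 172 168 179 199 210 234 235 235]
 [184 183 177 181 181 172 168 165 164 165 165 163 170 172 191 221]
 [190 186 185 185 181 174 168 166 164 165 163 168 176 179 180 182]
 [187 185 183 187 181 183 177 176 170 174 173 177 181 183 186 188]
 [186 186 188 186 183 188 194 184 164 185 179 181 185 186 189 189]
 [186 189 187 190 187 183 176 193 166 174 102 138 189 188 189 194]
 [191 191 207 222 164 179 169 206 181 177 104 139 192 193 193 195]
 [187 179 152 167 186 183 186 203 175 170 104 137 189 188 187 186]
 [179 176 175 178 165 158 197 205 145  97  99 127 178 177 177 174]
 [167 132 104 102 105 114 177 209 154  78  96 128 175 173 167 167]
 [146 121 130 130 127 154 210 209 145  74  83 128 176 176 171 165]
 [205 128 131 130 130 153 207 209 157  73  85 113 144 183 176 167]
 [205 128 131 131 121 117 138 135 117  82 171 245 246 234 192 186]
 [157 126 131 115  64 106 130 131 118  81 185 250 251 251 251 251]
 [163 131 125  99  59 107 149 144 136  92 141 213 252 252 252 251]
 [162 132 127 104  67  55  58  68  76  99 149 221 252 253 252 252]
 [124 137 133 135 129 129 134 129 128 170 243 252 253 252 252 252]
 [112 136 138 137 129 132 130 131 127 198 252 252 252 252 252 252]]
```

Emit:
jog_arm([
  [[0, -0.0025, 0, 0, 0.54], [0, -0.0025, 0, 0, 0.54], [0, -0.0025, 0, 0, 0.54], [0, -0.0025, 0, 0, 0.54], [0, -0.0025, 0, 0, 0.54], [0, -0.0025, 0, 0, 0.54], [0, -0.0025, 0, 0, 0.54], [0, -0.0025, 0, 0, 0.54], [0, -0.0025, 0, 0, 0.54], [0, -0.0025, 0, 0, 0.54]],
])

```text
time: 7.02
tool_pos: [0.4973, -0.2047, 0.0615]
eef_rot: [0.033, 0.999, 0.0, -0.0]
contact_force: [0.3, 5.8, 2.7]
gripper_width: 0.0195
grasp_force: 2.6
```

Emit:
jog_arm([
  [[-0.008, 0, 0, 0, 0.54], [-0.016, 0, 0, 0, 0.54], [-0.024, 0, 0, 0, 0.54], [-0.032, 0, 0, 0, 0.54], [-0.04, 0, 0, 0, 0.54], [-0.048, 0, 0, 0, 0.54], [-0.056, 0, 0, 0, 0.54], [-0.064, 0, 0, 0, 0.54], [-0.072, 0, 0, 0, 0.54], [-0.072, 0, 0, 0, 0.54]],
])

```text
time: 7.85
tool_pos: [0.5404, -0.2072, 0.061]
eef_rot: [0.033, 0.999, 0.0, -0.001]
contact_force: [1.4, 5.5, -2.8]
gripper_width: 0.0195
grasp_force: 2.6
```

```bash
cat >> h.py <<'E'
o=np.array([.5617,-.070,0]);X=np.array([.0663,.9978,0]);Y=np.array([-.9978,.0663,0])
J=lambda P:np.array([(P-o)@X,(P-o)@Y])*1000
E
python3 - <<'E'
from h import *
s=manip.get_state(); print(J(s["tool_pos"]),s["gripper_width"])
E
```

```text
[-138.2933   12.1774] 0.01948672507889741
```

Emit:
jog_arm([
  [[-0.008, 0, 0, 0, 0.54], [-0.016, 0, 0, 0, 0.54], [-0.024, 0, 0, 0, 0.54], [-0.032, 0, 0, 0, 0.54], [-0.04, 0, 0, 0, 0.54], [-0.048, 0, 0, 0, 0.54], [-0.056, 0, 0, 0, 0.54], [-0.062, 0, 0, 0, 0.54], [-0.068, 0, 0, 0, 0.54], [-0.07, 0, 0, 0, 0.54]],
])

```text
time: 8.68
tool_pos: [0.5816, -0.2099, 0.0609]
eef_rot: [0.033, 0.999, 0.0, -0.001]
contact_force: [-5.5, 5.9, 0.5]
gripper_width: 0.0199
grasp_force: 2.6
```

```bash
python3 - <<'E'
from h import *
b=cv2.resize(viewer.capture("scene")[210:330,280:400,::-1],None,fx=5,fy=5,interpolation=2)
cv2.imwrite("pics/a5.png",b)
s=manip.get_state(); print(J(s["tool_pos"]),s["gripper_width"],s["contact_force"])
E
```

```text
[-138.3527  -29.2549] 0.020092156786246207 [-1.7589  5.4257 -1.5469]
```

View pics/a5.png

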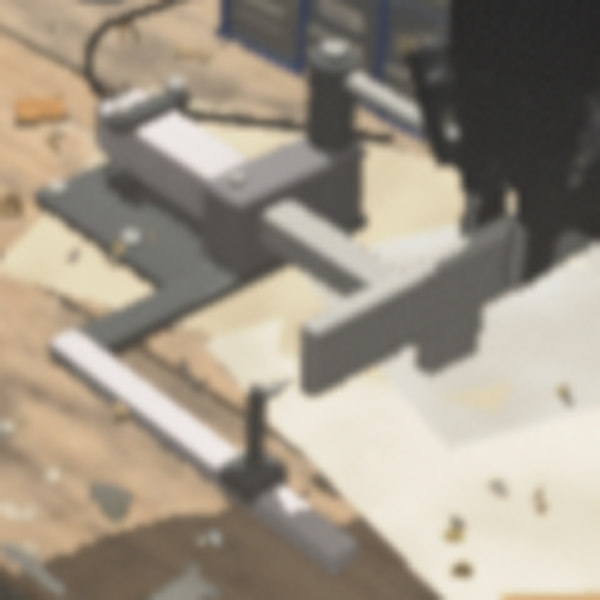

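The lever now lies nearly parallel to the leg and the bar end still stands at the pointer. I'll press gently towards the stop.

Emit:
jog_arm([
  [[-0.002, 0, 0, 0, 0.54], [-0.004, 0, 0, 0, 0.54], [-0.006, 0, 0, 0, 0.54], [-0.008, 0, 0, 0, 0.54], [-0.008, 0, 0, 0, 0.54], [-0.008, 0, 0, 0, 0.54], [-0.008, 0, 0, 0, 0.54], [-0.008, 0, 0, 0, 0.54], [-0.008, 0, 0, 0, 0.54], [-0.008, 0, 0, 0, 0.54]],
])

```text
time: 9.57
tool_pos: [0.5831, -0.2101, 0.0606]
eef_rot: [0.033, 0.999, 0.001, -0.004]
contact_force: [-23.1, 9.1, 12.4]
gripper_width: 0.0195
grasp_force: 2.7
```

```bash
python3 - <<'E'
from h import *
a=viewer.capture("scene")[...,::-1]
b=cv2.resize(a[250:310,310:370],None,fx=6,fy=6,interpolation=2);c=cv2.resize(a[205:265,330:390],None,fx=6,fy=6,interpolation=2)
cv2.imwrite("pics/a6.png",cv2.hconcat([b,c]))
s=manip.get_state(); print(J(s["tool_pos"]),s["gripper_width"],s["contact_force"])
E
```

```text
[-138.3624  -30.6698] 0.019763276959321053 [-23.4647   9.43    13.4639]
```

View pics/a6.png

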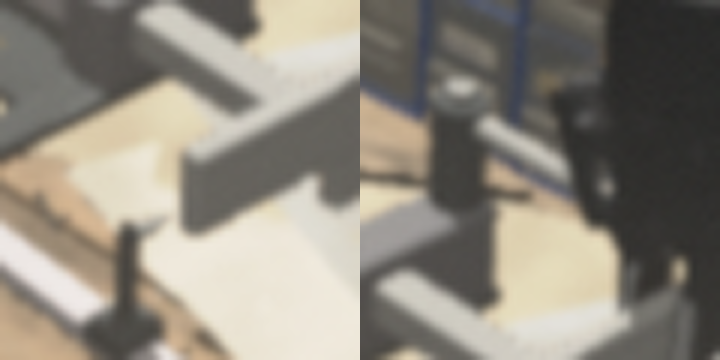

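The contact force jumped to 23 N with the TCP at jig y ≈ -30.7 (the stop was expected at -31.5), so the lever is against its stop. In the picture it lies parallel to the leg, and the bar end at (190,195) is opposite the pointer tip (168,218). I'll ease the push and trim 0.9 mm outward.

Emit:
jog_arm([
  [[0.004, -0.0015, 0, 0, 0.54], [0.004, -0.0015, 0, 0, 0.54], [0.004, -0.0015, 0, 0, 0.54], [0.004, -0.0015, 0, 0, 0.54], [0.004, -0.0015, 0, 0, 0.54], [0.004, -0.0015, 0, 0, 0.54], [0.004, -0.0015, 0, 0, 0.54], [0.004, -0.0015, 0, 0, 0.54], [0.004, -0.0015, 0, 0, 0.54], [0.004, -0.0015, 0, 0, 0.54]],
])

```text
time: 10.45
tool_pos: [0.5828, -0.2111, 0.0609]
eef_rot: [0.033, 0.999, 0.001, -0.002]
contact_force: [-9.2, 6.9, 3.5]
gripper_width: 0.0198
grasp_force: 3.0
```

```bash
python3 - <<'E'
from h import *
s=manip.get_state(); print(J(s["tool_pos"]),s["gripper_width"],s["contact_force"],s["grasp_force"])
if s["contact_force"][1]>3.5 and abs(J(s["tool_pos"])[0]+500*s["gripper_width"]-6+134.8)<1.5: print(manip.job_done())
E
```

```text
[-139.3531  -30.3636] 0.019769755421481842 [-9.226   6.9032  3.4816] 2.958056330680847
the job is handed in; nothing more can be done
None
```

I handed the job in at 10.5 s with the fingers still hooking the leg (about 7 N of pull), the bar centre measured about 1 mm from the pointer tip, the lever pressed on its stop, and the pointer showing no shift in the pictures; no verdict came back.

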